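Click the bottle stop into its notch

TASK

Push the grey sliding stop along the rail of the white bottle rack, towards the bottles, until it drops into the notch of the steel keeper on the rail, and leave it seated there. Only push it gently with the fingertips from its empty side, without gripping it or reaching behind it, and do not force it past the notch. Leave the two containers in the rack, the tumbler and the clear box where they stand.

Things in the scene. Friction and masses are not known exactly. Their poses are not given: they have to be found in the camera images.
- rack: White rack fixed to the counter: tray floor x -65 to +85 mm, y -210 to +210 mm, 8 mm thick; near (-x) lip 20 mm high, +y end wall 48 mm high, -y end open. A rail 16 mm wide runs along y at x = +70 mm, its top 30 mm over the counter. Origin at counter level. The stop slides to +y, towards the containers. The rack is turned up to 0.42 rad.
- stop: Sliding stop: upright grey plate across the tray, x -56 to +56 mm, y -4 to +4 mm, 10 to 90 mm over the counter, on a carriage bridging the rail (to x = +84, y +-15, 56 mm high). Origin at counter level in the plate's middle; axes as the rack's. Push its -y face, 30 mm or more over the counter. It cannot lift or turn, stays where left, slides with about 1 N, starts 55 to 212 mm before the notch.
- stop_back: The +y (bottle-side) layer of the stop's plate, 3 mm thick; origin and axes the same as the stop's. Fingers must not press on it. How the stop feels: 14 mm before the notch a sprung roller under it meets the low ridge and the push rises to about 5 N; 7 mm before, the push drops and it snaps into the notch by itself and holds. Past the notch the high ridge resists with 10 to 15 N.
- keeper: Steel keeper on top of the rail, 18 mm wide, 34 mm long (y): a low ridge (3 mm high, at y = -7 mm), the notch, then a high ridge (7 mm high, at y = +9 mm). Origin: middle of the notch at the rail's top, 30 mm over the counter; axes as the rack's. The stop is seated when its origin and the keeper's are level along y.
- pill_bottle: Blue plastic pill bottle, 40 mm across and 70 mm high, standing loose in the rack, its near side some 20 mm past the notch. Origin: centre of its underside (8 mm above the counter).
- short_jar: White plastic jar, 44 mm across and 56 mm high, standing loose in the rack beyond the pill bottle. Origin: centre of its underside (8 mm above the counter).
- tumbler: Sage ceramic tumbler, 68 mm across the rim and 92 mm high, loose on the counter on the rack's near (-x) side. Origin: centre of its underside.
- acrylic_box: Clear acrylic open box, 80 by 110 by 40 mm, loose on the counter on the rack's far (+x) side. Origin: centre of its underside.
Mind the look-alikes: they are no part of the job. Of the things like the acrylic_box, leave any that is brown; of the rest the smaller one is meant.

How it is judged:
On the way:
1. the stop sits in the keeper's notch (y of stop in the frame of keeper between -0.003 and 0.003 m), for 0.2 s.
At the end, for the whole second after the job is handed in: The stop rests in the keeper's notch: its origin within 3 mm of the keeper's along the rail, at rest, and every bystander upright (within 0.2 rad) and within 10 mm of where it stood (all of step 1 and linear speed of stop below 0.01 m/s and distance of each of pill_bottle, short_jar, tumbler, acrylic_box from where it was at the start of the episode below 0.01 m and angle between each of pill_bottle, short_jar, tumbler, acrylic_box's own z axis and vertical below 0.2 rad); the robot touches nothing.
It fails at once if the stop is forced past the notch (more than 10 mm) (y of stop in the frame of keeper above 0.01 m).
It fails at once if the stop is pressed or gripped hard (fingers or arm, over 20 N) (contact force between any of the fingers, the arm and stop above 20 N).
It fails at once if the stop is gripped, hooked or dragged by its bottle side (over 2 N) (contact force between any of the fingers, the arm and stop_back above 2 N).
It fails at once if a bystander container is moved by more than 10 mm, or lifted (distance of any of pill_bottle, short_jar, tumbler, acrylic_box from where it was at the start of the episode above 0.01 m).
It also fails if it takes over 42 s, if anything falls off the work surface, if the arm or the gripper's body presses on something with over 40 N, if the wrist force passes 120 N, or if a joint passes its speed limit or range.

ROBOT

A 7-joint arm with a two-finger parallel gripper is mounted at the origin on the work surface. World frame = base frame: x ahead of the robot, y to its left, z up, the work surface at z = 0. Lengths are in m, angles in rad, forces in N, time in s.
With the tool pointing down it reaches from about 0.35 to 0.9 m from the base axis. Payload 8.1 kg.
Tool frame: the origin (TCP) lies at the centre of the arm's flange, where the gripper is bolted on; the fingertips stand 178 mm ahead of it and the grasp point (between the pads) lies 159 mm ahead of it (env.grasp_offset is the distance from the TCP to the grasp point, in m); x points along the fingers, y is the direction in which the jaws open and shut, and the axes are right-handed (so a half turn about x gives the same grasp; the last joint's range is limited). The gripper opens to 92 mm and grips with 3 to 60 N. Pads are 19 mm wide; open, the fingers measure 130 mm over their backs; the gripper's body (75 mm by 190 mm) begins 47 mm behind the grasp point.
Start: joints at [1.095, 0.434, 0.025, 1.573, -0.012, 1.134, -0.075], TCP at [0.228, -0.582, 0.405] pointing down, gripper open.
Joint ranges: [-2.62, 2.62], [-0.44, 2.09], [-1.27, 1.32], [0.08, 2.57], [-1.32, 4.46], [0.12, 2], [-2.74, 2.74]. Speed limits (rad/s): [2.22, 2.22, 3.01, 3.01, 3.14, 3.14, 3.14].

INTERFACE

Orientations are given as a rotation vector (axis times angle).
In Python, from bench import sensors, imaging, env gives the robot as it stands.
- The arm moves only by the shell command python3 -m pendant 'ROWS'. ROWS is JSON, a list of rows, each a list of 5 numbers: the shift along the tool's x, y, z in cm, then the turn about the tool's x in degrees, then the opening, from -1 (shut) to 1 (fully open), so that 0 is half open. A call has 1 to 8 rows; each row is the pose to reach, as a shift and turn from the pose commanded when the call began, along the tool's axes at that moment; what a row does not reach only later rows make up. A row lasts 1/8 s, in which the tool goes at most 62.5 mm and 10.7 degrees, less where a joint would pass 70% of its speed; a pose out of reach is approached as far as the arm can. A call with a gripper value outside its range is refused whole. The fingers move at their own pace and stop on an object; the grip force is fixed at half the most. Time passes only in rows, so rows that repeat a pose let the fingers close. It gives the time, the measured TCP pose, the force and the opening at its end, in the units of the state.
- sensors.get_state(): the state, without advancing time (a new reading comes with each control period).
- imaging.grab_frame(name): name is "side" or "top" or "wrist"; returns the picture (480x640x3 uint8, blue, green, red); there is no depth.
- imaging.calibration(name): a dict with "fovy" (degrees; the focal length in pixels is half the picture's height over the tangent of half this angle, whatever the lens; pixels are square), "cx", "cy" (the principal point, pixels), "view" (4x4, takes a point from world to camera coordinates). Camera axes: x right, y up, looking along -z (the intrinsics and any distortion apply to the point x, -y, -z); pixel columns grow to the right and rows downward; lengths in m; the calibration is good to about 2 mm. A picture is of the moment at which its call begins: read the wrist's pose just before it. calibration takes no time and is no camera call; for the wrist camera it gives the pose at the moment of the call.
- env.finish_job(): hands the job in, once; it reports no verdict.
The state is a dict: "time_s": time; "q": joint angles; "dq": joint speeds; "joint_efforts": joint torques, N m; "ee_pos": TCP position; "tool_rot": TCP orientation; "ft_force": force on the tool from outside, world axes, zero at the start; "wrist_torque": the same for the moment, N m; "width": finger opening in m.
Only numpy, scipy, OpenCV 4.12 (cv2) and the standard library are available. Lean on these libraries where they do the work, as an engineer would, in place of code of your own. Each camera call takes 0.05 s, during which the arm holds its last target.

## Working session

There is one attempt and no reset: what is moved stays moved. The work goes in short steps, Python scripts to look and compute and a shell command to move; the robot and the scene stay as the last step left them, time stands still between calls to the robot, and variables do not carry over. Pictures are saved under pics/ and viewed, and the job is handed in when it is done.

```bash
ls; mkdir -p pics; python3 - <<'E'
from bench import sensors, imaging, env
import cv2
s=sensors.get_state(); print({k:s[k] for k in ('time_s','ee_pos','tool_rot','width','ft_force')})
for n in('top','side'):
    cv2.imwrite(f'pics/{n}0.png',imaging.grab_frame(n)); print(imaging.calibration(n))
E
```

```text
pics
{'time_s': 0.0, 'ee_pos': array([ 0.22753898, -0.58187362,  0.4039534 ]), 'tool_rot': array([ 2.01787986,  0.3821536 , -2.01878083]), 'width': 0.09164733681701921, 'ft_force': array([-0.04685466,  0.73103868, -0.51529713])}
{'fovy': 57.15184286166511, 'cx': 325.62271957543624, 'cy': 238.28294161752527, 'view': array([[-0.01090642, -0.99984267, -0.01398903,  0.07159257],
       [ 0.98596811, -0.0130835 ,  0.16642025, -0.61185006],
       [-0.1665771 , -0.01197769,  0.98595568, -0.65344179],
       [ 0.        ,  0.        ,  0.        ,  1.        ]])}
{'fovy': 51.87723849568517, 'cx': 315.4258547815922, 'cy': 237.7053306435058, 'view': array([[-0.99342943, -0.11314713,  0.01719574,  0.6128137 ],
       [ 0.08696481, -0.64863762,  0.75611266, -0.0446136 ],
       [-0.07439817,  0.75264   ,  0.65421552, -0.98107431],
       [ 0.        ,  0.        ,  0.        ,  1.        ]])}
```

View pics/top0.png

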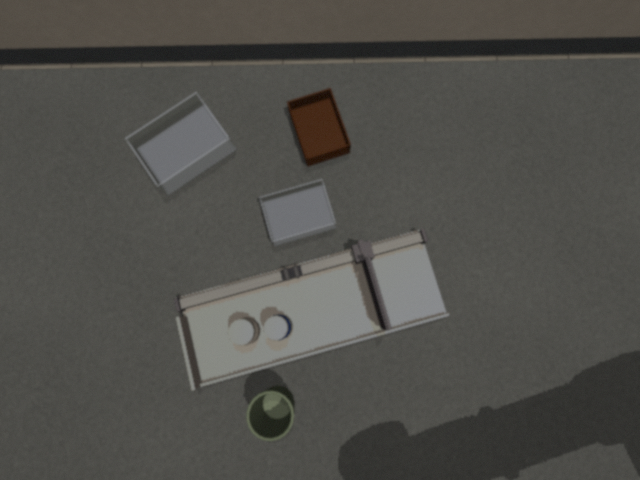

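View pics/side0.png

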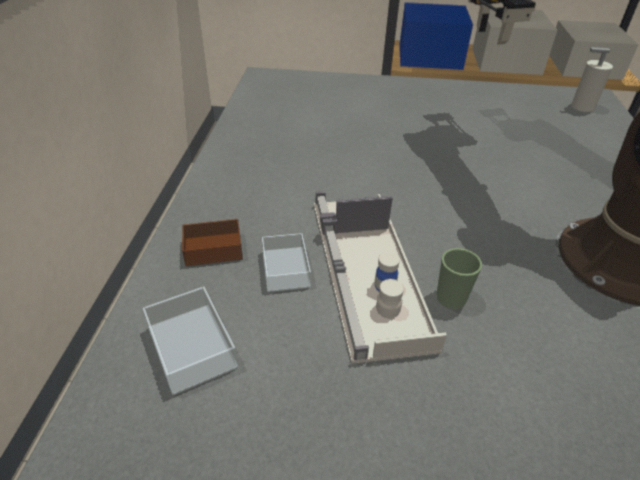

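The candidates for the acrylic_box are the large clear box (180,145), the brown box (318,128) and the small clear box (298,212). The small clear one is meant, and it only needs avoiding. Next I'll enlarge the stop and keeper.

```bash
python3 - <<'E'
import cv2
a=cv2.imread('pics/top0.png')
def crop(im,x,y,w,h,f,n):
    c=cv2.resize(im[y:y+h,x:x+w],None,fx=f,fy=f,interpolation=cv2.INTER_CUBIC)
    c=cv2.convertScaleAbs(c,alpha=1.5)
    for i in range(x-x%20+20,x+w,20): cv2.putText(c,str(i),((i-x)*f,10),0,.35,(0,255,255)); cv2.line(c,((i-x)*f,12),((i-x)*f,18),(0,255,255))
    for j in range(y-y%20+20,y+h,20): cv2.putText(c,str(j),(0,(j-y)*f),0,.35,(0,255,255)); cv2.line(c,(22,(j-y)*f),(28,(j-y)*f),(0,255,255))
    cv2.imwrite(n,c)
crop(a,260,180,195,150,4,'pics/t1.png')
crop(a,170,220,290,175,2,'pics/t2.png')
crop(a,270,240,120,100,6,'pics/t3.png')
E
```

```text
(no output)
```

View pics/t1.png

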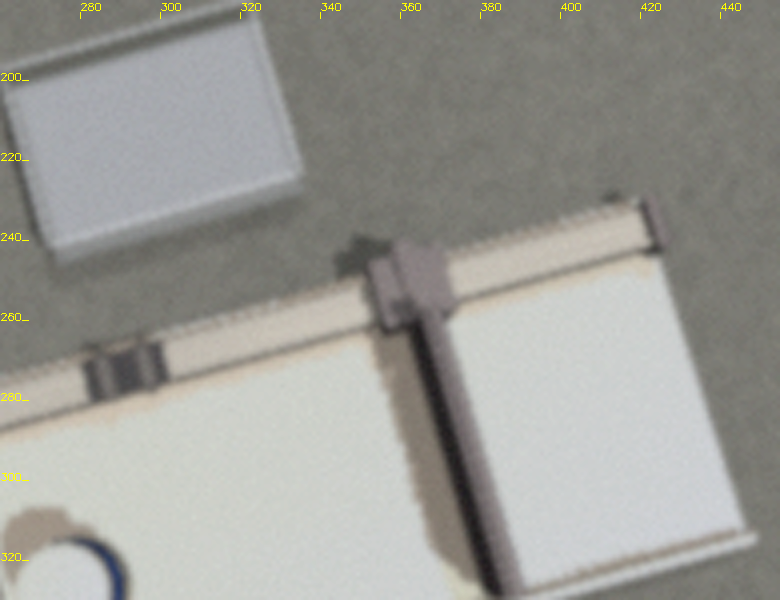

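View pics/t3.png

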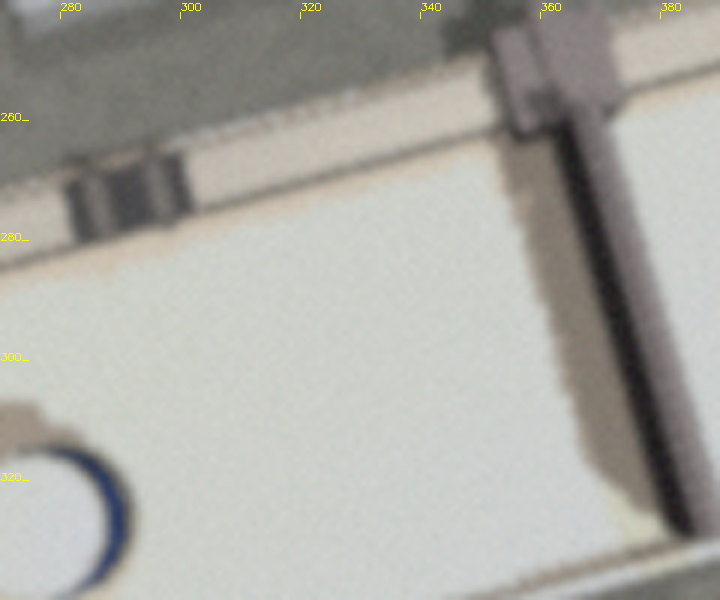

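```bash
python3 - <<'E'
import cv2
a=cv2.imread('pics/top0.png')
def crop(im,x,y,w,h,f,n):
    c=cv2.resize(im[y:y+h,x:x+w],None,fx=f,fy=f,interpolation=cv2.INTER_CUBIC)
    c=cv2.convertScaleAbs(c,alpha=1.5)
    for i in range(x-x%10+10,x+w,10): cv2.putText(c,str(i),((i-x)*f,10),0,.35,(0,255,255)); cv2.line(c,((i-x)*f,12),((i-x)*f,18),(0,255,255))
    for j in range(y-y%10+10,y+h,10): cv2.putText(c,str(j),(0,(j-y)*f),0,.35,(0,255,255)); cv2.line(c,(22,(j-y)*f),(28,(j-y)*f),(0,255,255))
    cv2.imwrite(n,c)
crop(a,165,280,130,120,6,'pics/t4.png')
crop(a,345,220,110,115,5,'pics/t5.png')
E
```

```text
(no output)
```

View pics/t4.png

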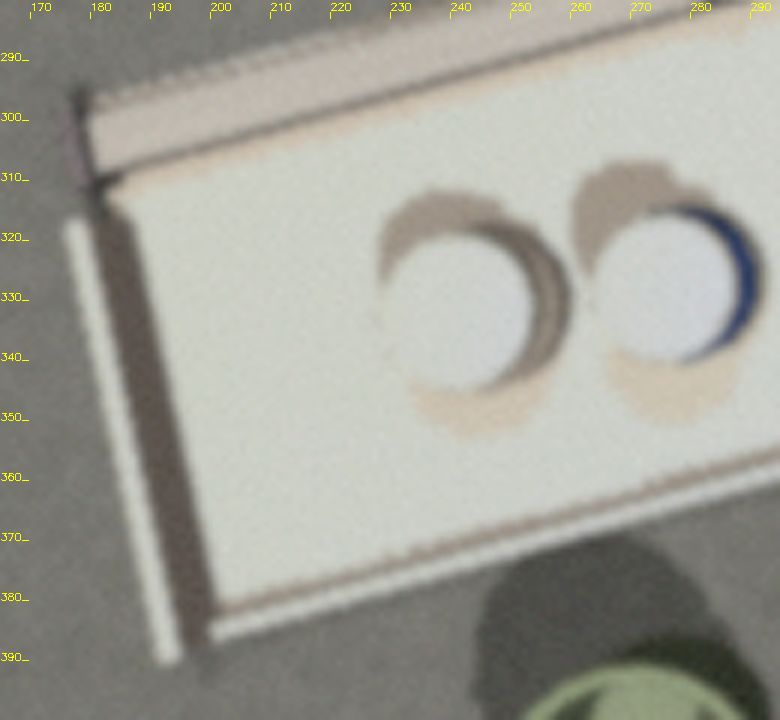

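View pics/t5.png

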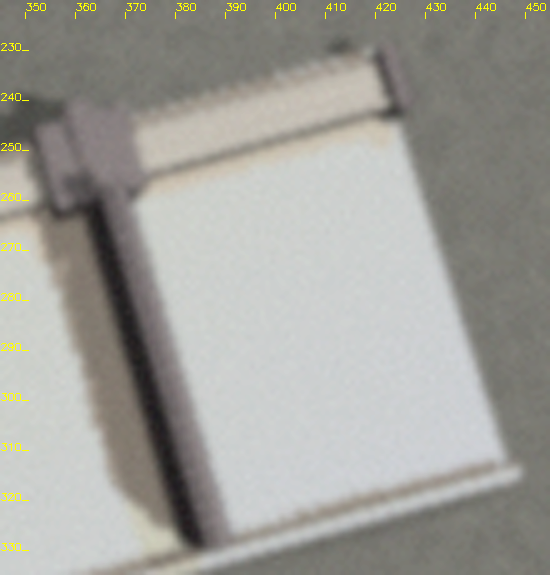

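```bash
cat > h.py <<'E'
import numpy as np
from bench import imaging
def cal(n):
    c=imaging.calibration(n); f=240/np.tan(np.radians(c['fovy'])/2); return c,f
def unproj(c,f,u,v,z):
    V=np.array(c['view']); R,t=V[:3,:3],V[:3,3]; o=-R.T@t
    d=R.T@np.array([(u-c['cx'])/f,-(v-c['cy'])/f,-1]); return o+d*(z-o[2])/d[2]
def proj(c,f,p):
    q=np.array(c['view'])@np.r_[p,1]; return c['cx']+f*q[0]/-q[2], c['cy']-f*q[1]/-q[2]
E
cat > fit.py <<'E'
from h import *
from scipy.optimize import least_squares
c,f=cal('top')
# (u,v,z, xr or None, yr or None)
P=[(448,316,.020,-.065,-.210),(424,244,.008,None,-.210),(446,313,.008,None,-.21),
(192,390,.048,-.065,.210),(176,318,.048,None,.210),(184,354,.048,None,.21),
(190,308.5,.030,.062,None),(290,282,.030,.062,None),(330,270,.030,.062,None),(420,242,.030,.062,None),
(200,386.5,.02,-.065,None),(290,361,.02,-.065,None)]
W=[(unproj(c,f,*p[:3]),p[3],p[4]) for p in P]
def loc(q,w):
    d=w[:2]-q[:2]; C,S=np.cos(q[2]),np.sin(q[2]); return np.array([C*d[0]+S*d[1],-S*d[0]+C*d[1]])
def res(q):
    r=[]
    for w,x,y in W:
        l=loc(q,w)
        if x is not None:r.append(l[0]-x)
        if y is not None:r.append(l[1]-y)
    return r
q=least_squares(res,[.5,0,.26],loss='soft_l1',f_scale=.002).x
if __name__=='__main__':
    print(q); print(np.round(np.array(res(q))*1e3,1))
    for n,u,v,z in [('plate-y far',371,258,.09),('plate-y near',391,327,.09),('plate+y far',365.5,260,.09),('plate+y near',385,329,.09),
      ('keepL',281,274,.03),('keepR',300,269.5,.03),('keepMid notch',290.5,272,.031),('box c',298,214,.0),('tumbler',271,415,.092),('pill',275.5,327.5,.078),('jar',241,332,.064)]:
        p=unproj(c,f,u,v,z); print(n,np.round(p,4),np.round(loc(q,p)*1e3,1))
    C,S=np.cos(q[2]),np.sin(q[2]); print('rack y dir',-S,C)
E
python3 fit.py
```

```text
[0.49601474 0.08536519 0.26074754]
[ 1.   1.9  0.4  0.6  1.8 -1.2 -0.6 -0.9 -2.6 -4.9 -3.6  0.9  1.4  1.1]
plate-y far [ 0.5753 -0.004   0.09  ] [  53.6 -106.8]
plate-y near [ 0.4736 -0.0303  0.09  ] [ -51.5 -106. ]
plate+y far [0.5724 0.0044 0.09  ] [ 52.9 -98. ]
plate+y near [ 0.4708 -0.0214  0.09  ] [-51.9 -96.7]
keepL [0.5583 0.1379 0.03  ] [73.7 34.7]
keepR [0.5652 0.1069 0.03  ] [72.4  2.9]
keepMid notch [0.5612 0.1223 0.031 ] [72.5 18.8]
box c [0.6648 0.1123 0.    ] [170.1 -17.5]
tumbler [0.3534 0.1437 0.092 ] [-122.8   93.2]
pill [0.4743 0.1401 0.078 ] [-6.9 58.5]
jar [0.4677 0.1944 0.064 ] [  0.7 112.7]
rack y dir -0.2578028925897264 0.9661975308250224
```

```bash
cat > st.py <<'E'
from fit import *
from bench import sensors
from scipy.spatial.transform import Rotation as Ro
s=sensors.get_state(); R=Ro.from_rotvec(s['tool_rot']).as_matrix(); p=np.array(s['ee_pos'])
tip=p+R[:,0]*.178
C,S=np.cos(q[2]),np.sin(q[2]); A=np.array([[C,S,0],[-S,C,0],[0,0,1]])
print('t',s['time_s'],'tip',np.round(tip,4),'tip rack mm',np.round(1e3*A@(tip-[q[0],q[1],0]),1))
print('tool axes in rack (cols)\n',np.round(A@R,3)); print('F rack',np.round(A@np.array(s['ft_force']),2),'w',s['width'],'q',np.round(s['q'],2))
def goal(xr,yr,z): # needed tool shift cm
    d=A.T@np.array([xr,yr,0])+np.array([q[0],q[1],z])-tip; return np.round(R.T@d*100,2)
import sys
if len(sys.argv)>3: print('shift cm',goal(*[float(a)/1e3 for a in sys.argv[1:4]]))
E
python3 st.py 0 -160 150; python3 st.py 0 -160 60
```

```text
t 0.1 tip [ 0.2275 -0.5817  0.226 ] tip rack mm [-431.4 -575.2  226. ]
tool axes in rack (cols)
 [[-0.     0.112 -0.994]
 [ 0.001 -0.994 -0.112]
 [-1.    -0.001  0.   ]]
F rack [-0.04 -0.73 -0.37] w 0.0918822980583432 q [ 1.1   0.44  0.02  1.57 -0.01  1.13 -0.08]
shift cm [  7.65 -36.43 -47.52]
t 0.1 tip [ 0.2275 -0.5817  0.226 ] tip rack mm [-431.4 -575.2  226. ]
tool axes in rack (cols)
 [[-0.     0.112 -0.994]
 [ 0.001 -0.994 -0.112]
 [-1.    -0.001  0.   ]]
F rack [-0.04 -0.73 -0.37] w 0.0918822980583432 q [ 1.1   0.44  0.02  1.57 -0.01  1.13 -0.08]
shift cm [ 16.65 -36.42 -47.52]
```

```bash
python3 -m pendant '[[6,-36.4,-47.5,-83.6,-1],[6,-36.4,-47.5,-83.6,-1],[6,-36.4,-47.5,-83.6,-1],[6,-36.4,-47.5,-83.6,-1],[6,-36.4,-47.5,-83.6,-1],[6,-36.4,-47.5,-83.6,-1],[6,-36.4,-47.5,-83.6,-1],[6,-36.4,-47.5,-83.6,-1]]'; python3 st.py 0 -160 60
```

```text
time_s: 1.1
ee_pos: [0.4858, -0.1548, 0.3546]
tool_rot: [1.011, 1.323, -1.011]
ft_force: [0.8, -0.3, -0.2]
width: 0.0166
t 1.1 tip [ 0.4858 -0.1548  0.1766] tip rack mm [ -71.8 -229.4  176.6]
tool axes in rack (cols)
 [[-0.     1.     0.005]
 [-0.     0.005 -1.   ]
 [-1.    -0.     0.   ]]
F rack [ 0.65 -0.52 -0.21] w 0.0165938802226609 q [ 0.57  0.34 -0.47  1.89  0.19  0.95  0.28]
shift cm [11.66  7.22 -6.91]
```

```bash
python3 -m pendant '[[0,6.8,-6.2,0,-1],[0,6.8,-6.2,0,-1],[0,6.8,-6.2,0,-1],[0,6.8,-6.2,0,-1],[6,6.8,-6.2,0,-1],[11,6.8,-6.2,0,-1],[11,6.8,-6.2,0,-1],[11,6.8,-6.2,0,-1]]'; python3 st.py 0 -125 60
python3 - <<'E'
from bench import imaging
import cv2
cv2.imwrite('pics/top2.png',imaging.grab_frame('top')); cv2.imwrite('pics/side2.png',imaging.grab_frame('side'))
E
```

```text
time_s: 2.1
ee_pos: [0.5353, -0.0798, 0.2464]
tool_rot: [1.016, 1.32, -1.015]
ft_force: [0.4, -0.3, 0.9]
width: 0.0001
t 2.1 tip [ 0.5356 -0.0798  0.0684] tip rack mm [  -4.4 -169.8   68.4]
tool axes in rack (cols)
 [[ 0.001  1.    -0.001]
 [-0.001 -0.001 -1.   ]
 [-1.     0.001  0.001]]
F rack [ 0.32 -0.42  0.9 ] w 0.00014475755564434642 q [ 0.36  0.53 -0.43  1.92  0.31  0.75  0.02]
shift cm [ 0.84  0.43 -4.48]
```

View pics/side2.png

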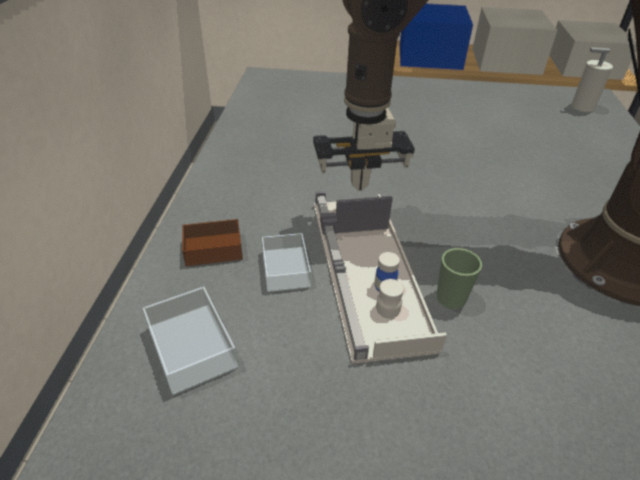

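View pics/top2.png

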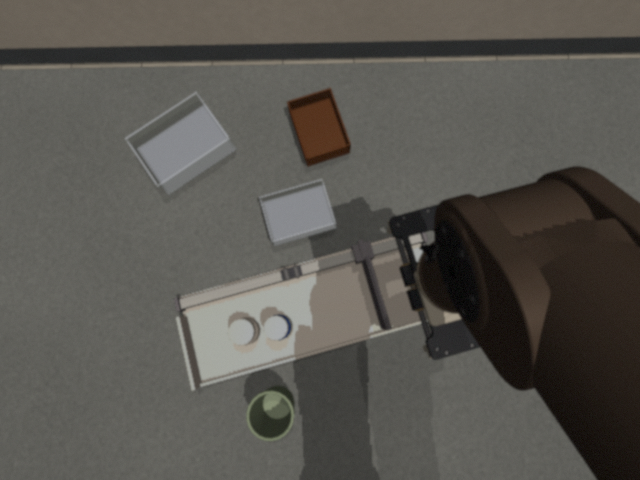

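```bash
python3 -m pendant '[[0.5,0.2,-1,0,-1],[1,0.4,-2,0,-1],[1,0.4,-3,0,-1],[1,0.4,-4,0,-1],[1,0.4,-4.6,0,-1],[1,0.4,-5.0,0,-1],[1,0.4,-5.4,0,-1],[1,0.4,-5.8,0,-1]]'; python3 st.py
```

```text
time_s: 3.2
ee_pos: [0.5238, -0.022, 0.2349]
tool_rot: [1.015, 1.321, -1.015]
ft_force: [0.2, -0.4, 0.4]
width: 0.0006
t 3.2 tip [ 0.5239 -0.0221  0.0569] tip rack mm [  -0.8 -111.    56.9]
tool axes in rack (cols)
 [[ 0.  1. -0.]
 [-0. -0. -1.]
 [-1.  0.  0.]]
F rack [ 0.05 -0.4   0.44] w 0.0006341941605044663 q [ 0.25  0.52 -0.43  1.97  0.32  0.71 -0.11]
```

```bash
python3 -m pendant '[[0,0,-0.5,0,-1],[0,0,-1,0,-1],[0,0,-1.5,0,-1],[0,0,-2,0,-1],[0,0,-2.5,0,-1],[0,0,-3,0,-1],[0,0,-3.5,0,-1],[0,0,-4,0,-1]]'; python3 st.py; python3 - <<'E'
from bench import imaging
import cv2
a=imaging.grab_frame('top'); 
c=cv2.convertScaleAbs(cv2.resize(a[220:350,230:430],None,fx=4,fy=4,interpolation=cv2.INTER_CUBIC),alpha=1.5);cv2.imwrite('pics/top3.png',c)
E
```

```text
time_s: 4.2
ee_pos: [0.5134, 0.017, 0.2348]
tool_rot: [1.015, 1.321, -1.015]
ft_force: [0.8, -1.7, 0.2]
width: 0.0002
t 4.2 tip [0.5134 0.017  0.0568] tip rack mm [ -0.8 -70.5  56.8]
tool axes in rack (cols)
 [[ 0.  1.  0.]
 [-0.  0. -1.]
 [-1.  0.  0.]]
F rack [ 0.34 -1.86  0.22] w 0.00020866735492763025 q [ 0.18  0.51 -0.43  2.    0.32  0.7  -0.19]
```

View pics/top3.png

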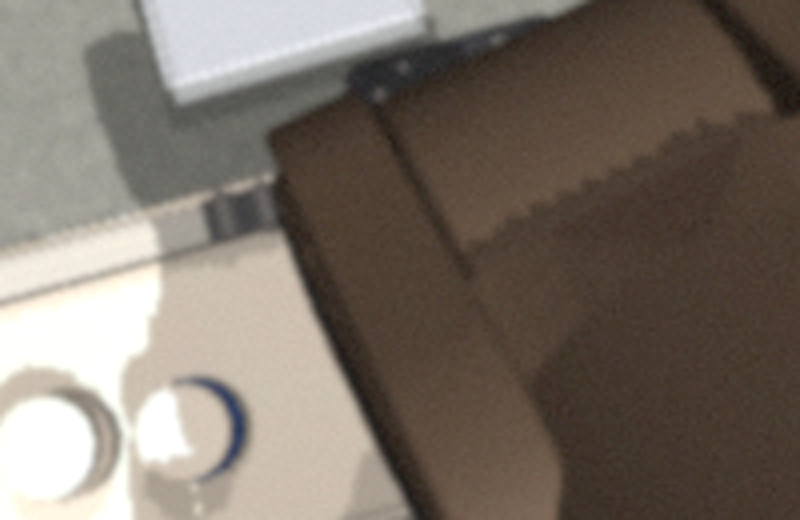

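```bash
cat > sv.py <<'E'
import sys,cv2
from bench import imaging
a=imaging.grab_frame('side'); x,y,w,h,f=300,170,150,120,5
c=cv2.resize(a[y:y+h,x:x+w],None,fx=f,fy=f,interpolation=cv2.INTER_CUBIC); c=cv2.convertScaleAbs(c,alpha=1.3)
for i in range(x+10,x+w,10): cv2.putText(c,str(i),((i-x)*f,10),0,.35,(0,0,255)); cv2.line(c,((i-x)*f,12),((i-x)*f,18),(0,0,255))
for j in range(y+10,y+h,10): cv2.putText(c,str(j),(0,(j-y)*f),0,.35,(0,0,255)); cv2.line(c,(22,(j-y)*f),(28,(j-y)*f),(0,0,255))
cv2.imwrite(sys.argv[1],c)
E
python3 sv.py pics/s4.png
```

```text
(no output)
```

View pics/s4.png

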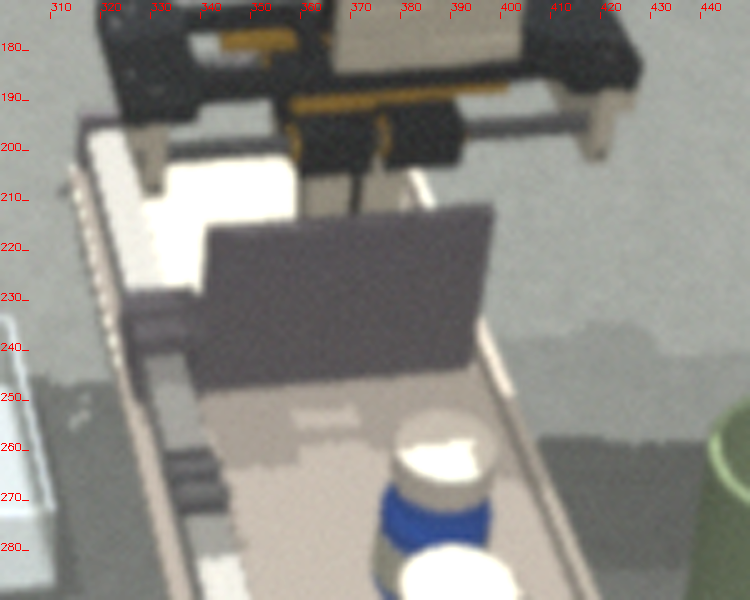

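```bash
cat > sm.py <<'E'
from fit import *
cs,fs=cal('side')
for n,u,v,z in [('TL',340,216,.09),('TR',398.5,211,.09),('BL',338.5,247.5,.01),('BR',394,244,.01),('keepnear',0,0,0)]:
    if u: print(n,np.round(loc(q,unproj(cs,fs,u,v,z))*1e3,1))
C,S=np.cos(q[2]),np.sin(q[2])
for nm,x,y,z in [('keep start',.07,.0018,.03),('keep end',.07,.0358,.03),('low ridge',.07,.0118,.033),('high',.07,.0278,.037)]:
    print(nm,np.round(proj(cs,fs,[q[0]+C*x-S*y,q[1]+S*x+C*y,z]),1))
E
python3 sm.py
```

```text
TL [ 58.6 -53.1]
TR [-55.2 -54.2]
BL [ 57.5 -53.3]
BR [-55.1 -49.4]
keep start [337.8 259.7]
keep end [341.2 272.4]
low ridge [338.9 262.2]
high [340.6 266.6]
```

```bash
python3 -m pendant '[[0,0,-0.7,0,-1],[0,0,-1.4,0,-1],[0,0,-2.1,0,-1],[0,0,-2.8,0,-1],[0,0,-3.5,0,-1],[0,0,-4.2,0,-1],[0,0,-4.9,0,-1],[0,0,-5.2,0,-1]]'; python3 st.py
```

```text
time_s: 5.3
ee_pos: [0.4999, 0.0675, 0.2349]
tool_rot: [1.014, 1.322, -1.014]
ft_force: [0.9, -0.9, -0.4]
width: 0.0003
t 5.3 tip [0.4999 0.0676 0.0569] tip rack mm [ -0.8 -18.2  56.9]
tool axes in rack (cols)
 [[ 0.     1.     0.001]
 [ 0.     0.001 -1.   ]
 [-1.     0.    -0.   ]]
F rack [ 0.59 -1.09 -0.41] w 0.0003346470968969065 q [ 0.08  0.5  -0.43  2.02  0.32  0.69 -0.29]
```

```bash
python3 sv.py pics/s5.png
```

```text
(no output)
```

View pics/s5.png

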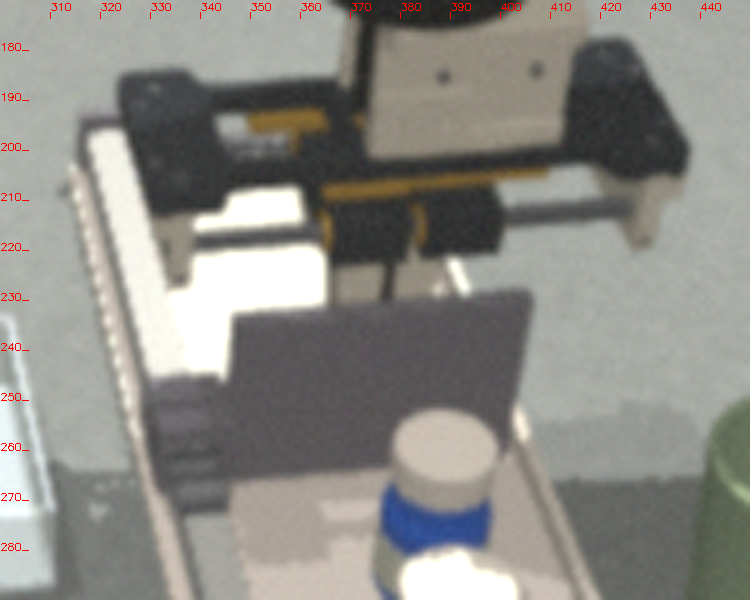

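```bash
python3 -m pendant '[[0,0,-0.2,0,-1],[0,0,-0.4,0,-1],[0,0,-0.6,0,-1],[0,0,-0.8,0,-1],[0,0,-0.8,0,-1]]'; python3 st.py|grep -v '\['; python3 st.py | grep -E 'tip|F'
python3 -m pendant '[[0,0,-0.1,0,-1],[0,0,-0.2,0,-1]]' | grep force; python3 st.py | grep -E 'tip|F'
```

```text
time_s: 5.98
ee_pos: [0.4981, 0.0744, 0.2349]
tool_rot: [1.015, 1.321, -1.015]
ft_force: [1.4, -2.3, 1.2]
width: 0.0005
tool axes in rack (cols)
t 5.975 tip [0.4982 0.0743 0.0569] tip rack mm [ -0.7 -11.2  56.9]
F rack [ 0.72 -2.6   1.25] w 0.00045839043535143506 q [ 0.07  0.5  -0.43  2.02  0.32  0.69 -0.31]
ft_force: [2.1, -2.6, 1.2]
t 6.225 tip [0.4977 0.0762 0.0569] tip rack mm [-0.8 -9.2 56.9]
F rack [ 1.32 -3.02  1.23] w 0.0007425146479992852 q [ 0.07  0.5  -0.43  2.02  0.32  0.69 -0.31]
```

```bash

python3 -m pendant '[[0,0,-0.1,0,-1],[0,0,-0.2,0,-1]]' | grep force; python3 st.py | grep -E 'tip|F'
```

```text
ft_force: [1.7, -2.2, 0.7]
t 6.475 tip [0.4969 0.079  0.0569] tip rack mm [-0.8 -6.4 56.9]
F rack [ 1.05 -2.55  0.68] w 0.0003978270744010546 q [ 0.06  0.5  -0.43  2.02  0.32  0.69 -0.31]
```

```bash

python3 -m pendant '[[0,0,-0.05,0,-1],[0,0,-0.1,0,-1]]' | grep force; python3 st.py | grep -E 'tip|F'
```

```text
ft_force: [0.8, -0.4, 0.9]
t 6.725 tip [0.4966 0.0799 0.0568] tip rack mm [-0.8 -5.5 56.8]
F rack [ 0.68 -0.59  0.91] w 0.00013718026659953616 q [ 0.06  0.5  -0.43  2.02  0.32  0.69 -0.32]
```

```bash

python3 -m pendant '[[0,0,-0.05,0,-1],[0,0,-0.1,0,-1]]' | grep force; python3 st.py | grep -E 'tip|F'
```

```text
ft_force: [0.3, -0.6, 0.2]
t 6.975 tip [0.4963 0.0806 0.0568] tip rack mm [-0.9 -4.7 56.8]
F rack [ 0.14 -0.62  0.23] w 0.00029566327199366364 q [ 0.06  0.5  -0.43  2.02  0.32  0.69 -0.32]
```

```bash

python3 -m pendant '[[0,0,-0.05,0,-1],[0,0,-0.1,0,-1]]' | grep force; python3 st.py | grep -E 'tip|F'; python3 sv.py pics/s6.png
```

```text
ft_force: [0.6, -1.0, 0.2]
t 7.225 tip [0.496  0.0816 0.0568] tip rack mm [-1.  -3.6 56.8]
F rack [ 0.33 -1.08  0.18] w 0.00015290798679129254 q [ 0.06  0.5  -0.43  2.02  0.32  0.69 -0.32]
```

View pics/s6.png

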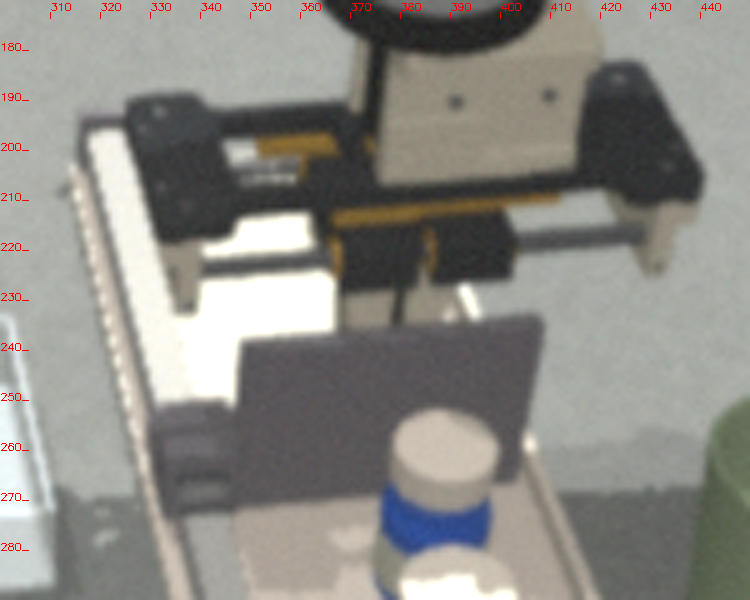

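```bash
python3 - <<'E'
from fit import *
cs,fs=cal('side')
for n,u,v,z in [('TL',347.5,238.5,.09),('TR',408.5,233.5,.09),('BL',346,270.5,.01),('BR',403,266.5,.01),('pTL',346.5,233,.09),('pTR',406,228.5,.09),('pBL',345,265,.01)]:
    print(n,np.round(loc(q,unproj(cs,fs,u,v,z))*1e3,1))
E
```

```text
TL [57.2 12.1]
TR [-55.1  12.6]
BL [55.3 12.3]
BR [-54.9  15.8]
pTL [56.1 -3. ]
pTR [-54.6  -1.7]
pBL [54.3 -2.6]
```

```bash

python3 -m pendant '[[0,0,-0.05,0,-1],[0,0,-0.1,0,-1]]' | grep force; python3 st.py | grep -E 'tip|F'
```

```text
ft_force: [0.0, 0.9, 0.4]
t 7.525 tip [0.4958 0.0825 0.0568] tip rack mm [-0.9 -2.7 56.8]
F rack [0.26 0.84 0.37] w 0.0006279152022953505 q [ 0.05  0.5  -0.43  2.02  0.32  0.69 -0.32]
```

```bash

python3 -m pendant '[[0,0,-0.05,0,-1],[0,0,-0.1,0,-1]]' | grep force; python3 st.py | grep -E 'tip|F'; python3 sv.py pics/s7.png
```

```text
ft_force: [-0.5, -0.3, 0.4]
t 7.775 tip [0.4956 0.0834 0.0568] tip rack mm [-0.9 -1.8 56.8]
F rack [-0.53 -0.12  0.36] w 0.0006016193684725135 q [ 0.05  0.5  -0.43  2.02  0.32  0.69 -0.32]
```

View pics/s7.png

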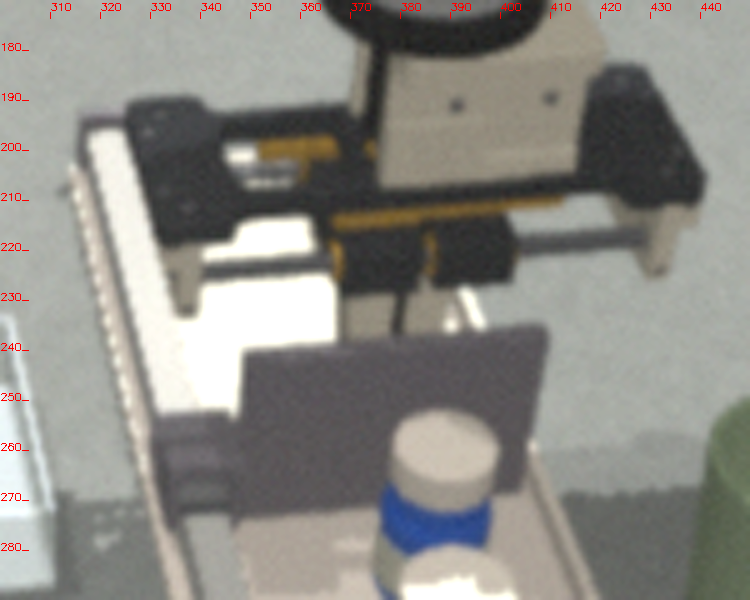

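```bash
python3 - <<'E'
from fit import *
cs,fs=cal('side')
for n,u,v,z in [('TL',348.5,240.8,.09),('TR',409,235.8,.09),('BL',346.5,273.5,.01),('keep s',0,0,0)]:
    if u: print(n,np.round(loc(q,unproj(cs,fs,u,v,z))*1e3,1))
# keeper from s4: edges of dark bars at x~336: row / height
for n,u,v,z in [('start?',338,259.5,.03),('lowridge top',338,262,.033),('end',343,272,.03)]:
    print(n,np.round(loc(q,unproj(cs,fs,u,v,z))*1e3,1))
E
python3 - <<'E'
import cv2
a=cv2.imread('pics/side0.png'); x,y,w,h=320,245,40,45
c=cv2.resize(a[y:y+h,x:x+w],None,fx=13,fy=13,interpolation=cv2.INTER_CUBIC); c=cv2.convertScaleAbs(c,alpha=1.5)
for i in range(x,x+w,5): cv2.putText(c,str(i),((i-x)*13,10),0,.35,(0,0,255))
for j in range(y,y+h,5): cv2.putText(c,str(j),(0,(j-y)*13),0,.35,(0,0,255)); cv2.line(c,(22,(j-y)*13),(30,(j-y)*13),(0,0,255))
cv2.imwrite('pics/k.png',c)
E
```

```text
TL [56.7 18.4]
TR [-54.2  18.9]
BL [55.9 20.3]
start? [69.6  1.4]
lowridge top [71.5 11.1]
end [66.5 35.2]
```

View pics/k.png

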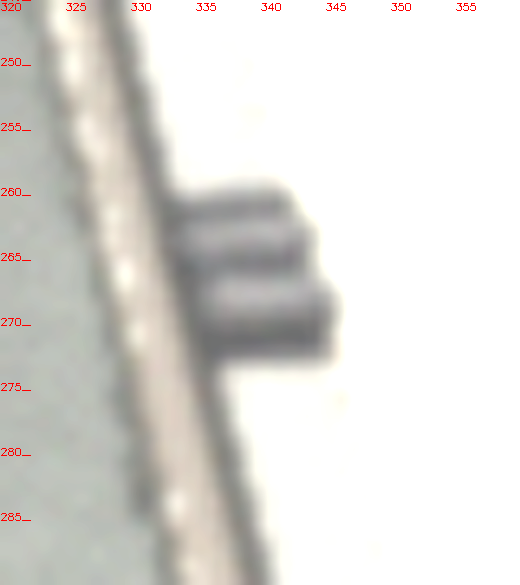

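Force dropped to zero and the stop moved further than the finger did, so it seems to have snapped in. I'll back off and check from above.

```bash
python3 -m pendant '[[0,0,1,0,-1],[0,0,3,0,-1],[0,0,6,0,-1],[-4,0,9,0,-1],[-9,0,14,0,-1],[-12,0,20,0,-1],[-12,0,26,0,-1],[-12,0,26,0,-1]]'; python3 st.py|grep -E 'tip|F'; python3 - <<'E'
from bench import imaging
import cv2
a=imaging.grab_frame('top'); cv2.imwrite('pics/top8.png',a)
x,y,f=240,240,6
c=cv2.convertScaleAbs(cv2.resize(a[y:y+100,x:x+130],None,fx=f,fy=f,interpolation=cv2.INTER_CUBIC),alpha=1.5)
for i in range(x,x+130,10): cv2.putText(c,str(i),((i-x)*f,10),0,.35,(0,0,255))
for j in range(y,y+100,10): cv2.putText(c,str(j),(0,(j-y)*f),0,.35,(0,0,255))
cv2.imwrite('pics/t8.png',c)
E
python3 sv.py pics/s8.png
```

```text
time_s: 8.82
ee_pos: [0.5626, -0.1744, 0.355]
tool_rot: [1.019, 1.316, -1.022]
ft_force: [-0.7, -0.4, -0.4]
width: 0.0005
t 8.825 tip [ 0.5627 -0.1749  0.177 ] tip rack mm [  -2.6 -268.7  177. ]
F rack [-0.73 -0.18 -0.42] w 0.000507164427757828 q [ 0.52  0.46 -0.44  1.7   0.23  1.03  0.26]
```

View pics/t8.png

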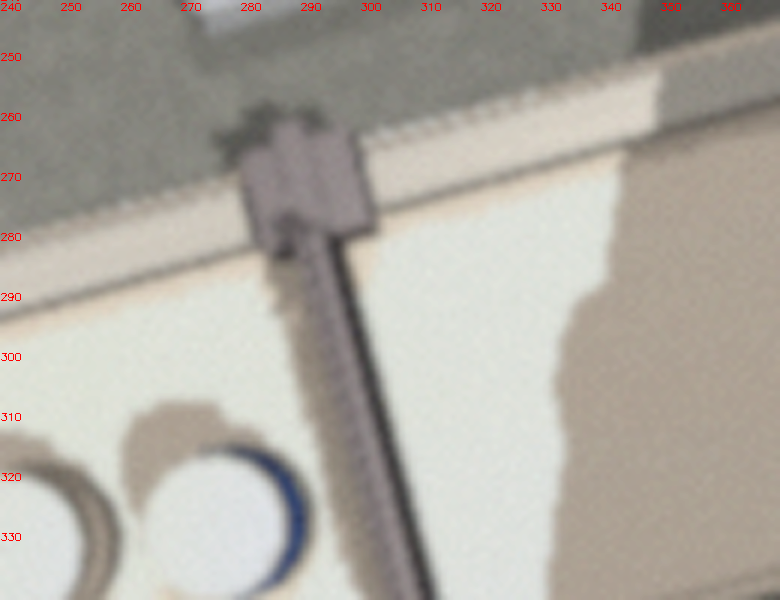

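View pics/s8.png

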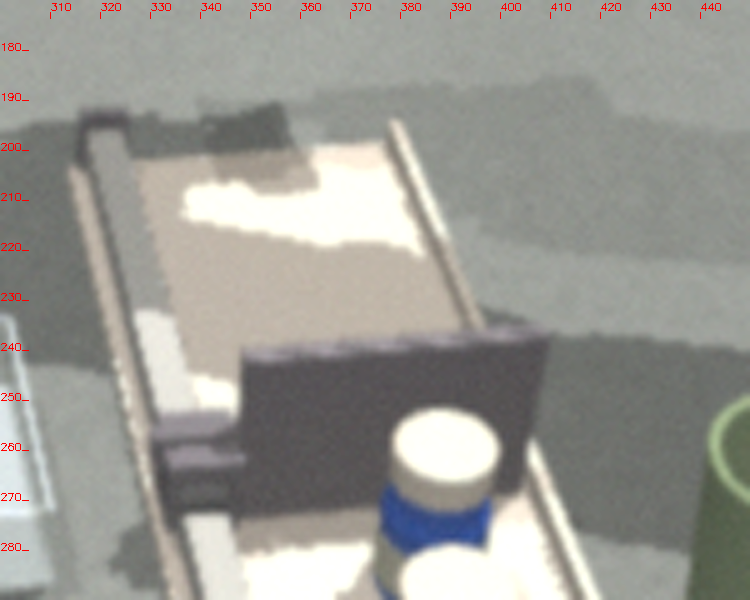

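```bash
python3 - <<'E'
from fit import *
cs,fs=cal('side')
for n,u,v,z in [('L300',290,300,.09),('R300',297.5,300,.09),('L330',299,330,.09),('R330',305,330,.09)]:
    print(n,np.round(loc(q,unproj(c,f,u,v,z))*1e3,1))
print('initial same method: L300,R300 in top0 from t3')
for n,u,v,z in [('L300',376.5,300,.09),('R300',383,300,.09)]:
    print(n,np.round(loc(q,unproj(c,f,u,v,z))*1e3,1))
for n,u,v,z in [('TL',348.5,242.5,.09),('TR',409,237.5,.09),('BL',346.5,273.5,.01)]:
    print(n,np.round(loc(q,unproj(cs,fs,u,v,z))*1e3,1))
E
```

```text
L300 [26.  26.3]
R300 [23.  15.6]
L330 [-19.6  24.7]
R330 [-22.   16.2]
initial same method: L300,R300 in top0 from t3
L300 [ -8.4 -96.8]
R300 [ -10.9 -106. ]
TL [57.6 22.9]
TR [-52.8  23.5]
BL [55.9 20.3]
```

View pics/top8.png

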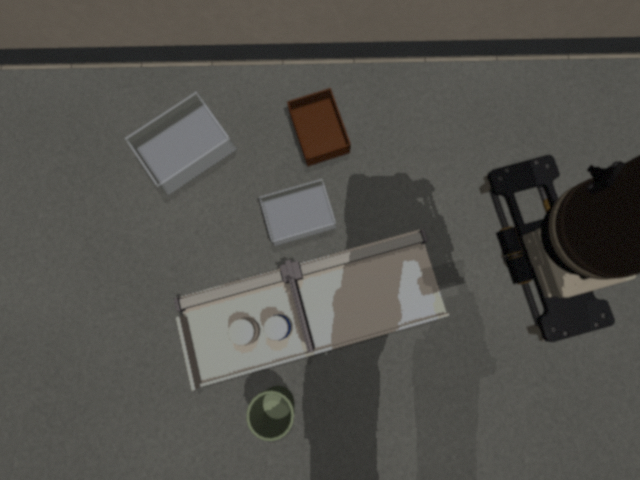

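The stop's carriage (290,270) covers the keeper. The containers (241,332 and 276,327), tumbler (271,415) and small clear box (298,212) are where they were at the start, and the gripper is clear of everything.

```bash
python3 -c "
from bench import env; print(env.finish_job())"
```

```text
the job is handed in; nothing more can be done
None
```

I pushed the stop about 120 mm along the rail with the shut fingertips on its empty side. It snapped into the keeper's notch, and I then backed the arm clear and handed the job in at about 9 s.

**Seating:** The stop's middle measured about 20.6 mm along the rack from above and about 17–19 mm from the side. The keeper measured about 18.8 mm, so they agree within my measuring error of roughly 2–3 mm. The fingers only pushed the stop to about 12 mm, so it moved the last 5–9 mm by itself, which fits the snap.

**Force:** This check was weaker. I only read forces at the end of each move. They rose to about 3 N and then fell to zero, so I never saw the 5 N peak, and the readings were noisy. One early drop, at about 6–7 mm of finger travel before the end, looked like the snap but the side picture showed it was not.

**Bystanders:** In the last top picture the two containers, the tumbler and the small clear box were at the same pixels as at the start, and the gripper touched nothing.

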